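# Spot-punch a gearbox shaft in its jig

### The arm

A 7-joint arm with a two-finger parallel gripper is mounted at the origin on the work surface. World frame = base frame: x ahead of the robot, y to its left, z up, the work surface at z = 0. Lengths are in m, angles in rad, forces in N, time in s.
With the tool pointing down it reaches from about 0.425 to 0.825 m from the base axis. Payload 3.6 kg.
Tool frame: the origin (TCP) lies midway between the tips of the shut fingers; the grasp point (between the pads) lies 19 mm behind it (robot.grip_point_offset is the distance from the TCP to the grasp point, in m); z points along the fingers, y is the direction in which the jaws open and shut (so a half turn about z gives the same grasp; the last joint's range is limited). The gripper opens to 93 mm and grips with 3 to 60 N. Pads are 15 mm wide; open, the fingers measure 128 mm over their backs; the gripper's body (75 mm by 188 mm) begins 65 mm behind the grasp point.
Start: joints at [-0.026, 0.615, -0.013, 1.423, 0.008, 1.103, -0.04], TCP at [0.65, 0, 0.199] pointing down, gripper open.
Joint ranges: [-3.12, 3.12], [-0.3, 2.06], [-1.34, 1.32], [0.26, 2.42], [-1.36, 4.5], [0.01, 1.98], [-2.84, 2.84]. Speed limits (rad/s): [2.79, 2.79, 3.14, 3.14, 3.14, 3.14, 3.14].

### API

Orientations are given as a rotation vector (axis times angle).
In Python, from workcell import status, vision, workorder, robot gives the robot as it stands. The module is installed in compiled form; this text tells all that it offers.
- The arm moves only by the tool jog_arm, never from a script. Its arguments are lists of equal length, an entry for each row: "linear": the shift along the tool's x, y, z in mm, a list of three; "twist": the turn about the tool's z in degrees; "hand": the opening, from 0 (shut) to 1 (fully open). A call has exactly 8 rows; each row shifts and turns the commanded pose from where the row before left it, along the tool's axes as they then stand; what a row does not reach is not made up. A row lasts 1/8 s, in which the tool goes at most 62.5 mm and 10.7 degrees, less where a joint would pass 70% of its speed; a pose out of reach is approached as far as the arm can. A call with a gripper value outside its range is refused whole. The fingers move at their own pace and stop on an object; "newtons" is the grip in N (left out, the last holds). Time passes only in rows, so rows that do not move let the fingers close, or fill a call up. It gives the time, the measured TCP pose, the force and the opening at its end, in the units of the state.
- status.get_obs(): the state, without advancing time (a new reading comes with each control period).
- vision.capture(name): name is "scene" or "side" or "wrist"; returns a dict with "pixels" (400x640x3 uint8, red, green, blue), "range_z" (400x640 float32, m along the optical axis (not along the pixel's ray), 0 where there is no reading), "vertical_fov" (degrees; the focal length in pixels is half the picture's height over the tangent of half this angle, whatever the lens; pixels are square), "cx", "cy" (the principal point, pixels), "R" (3x3) and "t" (3): a world point X has camera coordinates R X + t; the wrist camera has in their place "hand_eye" (4x4, takes a point from camera to tool coordinates, whose origin is the TCP and whose axes are the flange's). Camera axes: x right, y down, z forward; pixel columns grow to the right and rows downward; lengths in m; the calibration is good to about 2 mm. The wrist camera is an equidistant fisheye: a pixel r from the principal point sees the ray r / f radians off the axis. A picture is of the moment at which its call begins: read the wrist's pose just before it.
- workorder.job_done(): hands the job in, once; it reports no verdict.
The state is a dict: "t": time; "q": joint angles; "qvel": joint speeds; "effort": joint torques, N m; "position": TCP position; "ee_rot": TCP orientation; "contact_force": force on the tool from outside, world axes, zero at the start; "wrist_torque": the same for the moment, N m; "opening": finger opening in m.
Only numpy, scipy, OpenCV 4.12 (cv2) and the standard library are available. Lean on these libraries where they do the work, as an engineer would, in place of code of your own. Each camera call takes 0.05 s, during which the arm holds its last target.

### The job

Take the gearbox shaft with the long slim spigot off the vee rack and slide its spigot fully home into the bush of the punching jig, shoulder up against the bush face. Then press the jig's plunger right down, past the light take-up and through the stiffer punch spring to the bottom, so the spigot gets its spot mark, and let it come back up. Leave the shaft home in the jig, and leave the other shaft and the micrometer where they lie.

Things in the scene. Friction and masses are not known exactly. Their poses are not given: they have to be found in the camera images.
- shaft_slim: steel gearbox shaft to punch, 0.4-0.65 kg, lying level in one pair of rack vees, spigot to the robot's left. Its axis is its y. Origin on the axis near the centre of mass: grip here. Along y: threaded end, 21 mm dia, -92 to -62 mm; body, 28 mm dia, -62 to +48 (splines at its -y end); square shoulder at +48; plain slim spigot, 18 mm dia, 65 mm long, chamfered tip at +113
- shaft_shoulder (a point): point on the axis of that shaft in the plane of the shoulder where the slim spigot begins, 48 mm from the shaft's origin; same axes as the shaft
- shaft_thick: the other shaft, in the other pair of vees of the rack, pointing the same way: same 28 mm body and threaded end, same origin and axes, but a short thick spigot (24 mm dia, 34 mm long, tip at +82 mm) that does not fit the bush. To be left alone
- vee_rack: low steel rack fixed to the bench, base 200 x 100 mm. Two cross bars 14 mm thick, at y = -36 and +36 mm, up to 59 mm high, each with vees at x = -45 and +45 mm: two shafts lie along its y, 90 mm apart, axes 65 mm above the bench. Between the bars 58 mm are free beside the shaft for the fingers. Origin under its centre, on the bench
- jig: iron punching jig fixed to the bench. Origin on the bench below the bush mouth; +y is the way the spigot slides in. Base 100 mm wide (x), y -95 to +120 mm, 20 mm thick. Bush block 56 mm wide, y +4 to +72, 102 mm high. Behind it a C frame 36 mm wide (y +79 to +115), reaching forward overhead to a 40 mm dia guide tube (y +18 to +58, z 118 to 199 mm)
- bush_mouth (a point): centre of the bush mouth, in the plane of its face, 70 mm above the bench; axes as the jig: level bore along y, entered towards +y. Bore 19.6 mm dia, 72 mm deep, flared to 23.6 mm at the mouth; bush 36 mm outside dia. Shaft fully home: shoulder against this face, so shaft_shoulder coincides with this point and the shaft's y lies along the jig's y
- jig_rest (a point): top of the jig's outboard rest, 79 mm in front of the bush face: a post with a shallow vee, 20 mm wide (x) and 14 mm along y, edges 59 mm above the bench, on a foot 40 mm wide and 28 mm high. It carries the 28 mm shaft body with its axis at bore height (0.3 mm low). Fingers holding the shaft by its two sides pass either side of the post
- plunger_top (a point): top centre of the plunger's round black palm knob (42 mm dia, slightly domed), 233.5 mm above the bench when up, 38 mm beyond the bush face (jig +y), above the seated spigot; pressed straight down
- plunger (a joint): downward travel of the plunger in m: 0 up, 0.0165 at its hard bottom stop. First only a light return spring resists (2 to 5 N); with the spigot in the bush the punch meets it at about 0.010 (soft stop), then the stiff punch spring adds in: about 10 N at once, 16 N at the bottom. Springs back up when let go
- punch (a joint): how far the punch is pushed back into the plunger against its stiff spring, in m: 0 unless the punch bears on the spigot, about 0.006 with the plunger at the bottom and the shaft home
- micrometer: outside micrometer with a green-grey C frame, lying flat on the bench beyond the other things, about 140 x 45 mm, 16 mm high; origin at the centre of its C, on the bench. To be left alone

How it is judged:
By the outcome, as a careful person would: the job done as asked, in the order asked, and still so for the second after the job is handed in, with the robot touching nothing.
It also fails if it takes over 56 s, if anything falls off the work surface, if the arm or the gripper's body presses on something with over 40 N, if the wrist force passes 120 N, or if a joint passes its speed limit or range.

## Working session

There is one attempt and no reset: what is moved stays moved. The work goes in short steps, Python scripts to look and compute and a tool call to move; the robot and the scene stay as the last step left them, time stands still between calls to the robot, and variables do not carry over. Pictures are saved under pics/ and viewed, and the job is handed in when it is done.

Besides the shell and the picture viewer there is one more tool, called after "Emit:" as name(argument=value, ...), one argument or row to a line, values as JSON. jog_arm: Moves the arm, as the interface text tells. Its arguments: {"type":"object","properties":{"linear":{"type":"array"},"twist":{"type":"array"},"hand":{"type":"array"},"newtons":{"type":"number"}},"required":["linear","twist","hand"]}

```bash
mkdir -p pics
cat > h.py <<'E'
from workcell import status, vision, workorder, robot
import numpy as np, cv2, pickle
def cap(n):
    o=status.get_obs(); c=vision.capture(n); c['obs']=o
    pickle.dump(c,open(f'{n}.pkl','wb')); return c
def save(c,f): cv2.imwrite('pics/'+f,c['pixels'][:,:,::-1])
def cloud(c):
    h,w=c['range_z'].shape; f=h/2/np.tan(np.radians(c['vertical_fov'])/2)
    v,u=np.mgrid[:h,:w]; z=c['range_z']
    P=np.stack([(u-c['cx'])/f*z,(v-c['cy'])/f*z,z],-1)
    W=(P-c['t'])@c['R']; W[z==0]=np.nan
    return W
E
python3 - <<'E'
from h import *
for n in ['scene','side']:
    c=cap(n); save(c,n+'1.png'); print(n,c['vertical_fov'],c['cx'],c['cy'],(-c['R'].T@c['t']).round(3))
o=status.get_obs(); print(o)
E
```

```text
scene 42.74100243607331 324.4706305268067 206.49894434529824 [ 1.472 -0.014  0.866]
side 42.06961604941099 317.02692764485465 200.46506541075084 [0.277 0.529 0.924]
{'t': 0.1, 'q': array([-0.02644998,  0.61583484, -0.01261388,  1.42472567,  0.008073  ,
        1.10338658, -0.04039134]), 'qvel': array([-2.91928820e-04, -1.73520810e-03, -4.13251519e-05, -3.24891621e-03,
        1.18066024e-03,  6.97940858e-04, -9.89063925e-04]), 'effort': array([ 9.60165453e-04, -4.60037935e+01,  2.10206788e-01, -1.66244763e+01,
       -6.11468428e-02,  1.69380486e-02,  1.02607953e-04]), 'position': array([ 6.49248221e-01, -1.46220553e-05,  1.97493354e-01]), 'ee_rot': array([-2.22028024, -2.22030172,  0.00256523]), 'contact_force': array([ 0.17587029,  0.38434904, -0.12474702]), 'wrist_torque': array([-0.03106767, -0.00444811, -0.0663037 ]), 'opening': 0.09345482099981789}
```

View pics/scene1.png

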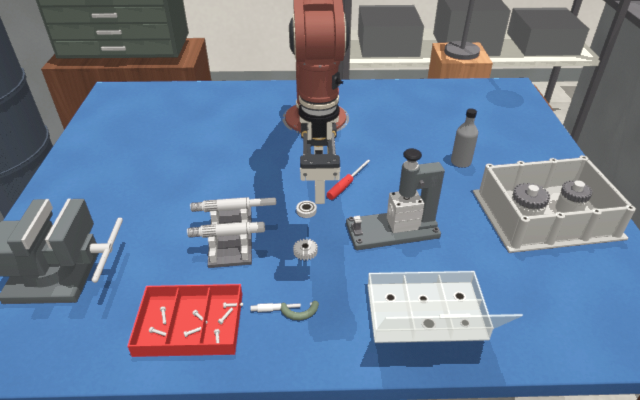

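View pics/side1.png

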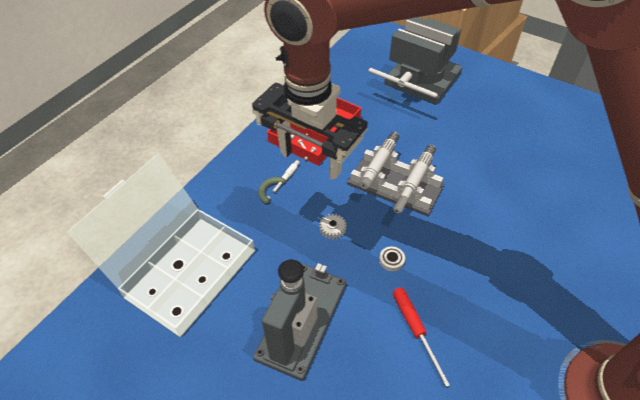

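The slim shaft is the one nearer the robot: in the scene image it runs (190,206)→(275,202), and its spigot points to +y. The thick shaft is at (190,232)→(265,227). The jig's knob is at (412,155) and its rest post at about (356,225). Next I'll measure from the point clouds.

```bash
cat > fuse.py <<'E'
from h import *
W=[];C=[];S=[]
for i,n in enumerate(['scene','side']):
    c=pickle.load(open(n+'.pkl','rb')); w=cloud(c); W.append(w.reshape(-1,3)); C.append(c['pixels'].reshape(-1,3)); S.append(np.full(w.shape[0]*w.shape[1],i))
W=np.vstack(W);C=np.vstack(C);S=np.hstack(S)
k=np.isfinite(W[:,0]); W=W[k];C=C[k];S=S[k]
E
python3 - <<'E'
from fuse import *
# table check
for i in (0,1):
    k=(S==i)&(abs(W[:,2])<.015)&(W[:,0]>.4)&(W[:,0]<.9)&(abs(W[:,1])<.35); print(i,k.sum(),np.median(W[k,2]), np.linalg.lstsq(np.c_[W[k,:2],np.ones(k.sum())],W[k,2],rcond=None)[0])
# heightmap
res=.001; x0,x1,y0,y1=.35,.95,-.4,.4
for i in (0,1):
    H=np.zeros((600,800)); k=(S==i)&(W[:,0]>x0)&(W[:,0]<x1)&(W[:,1]>y0)&(W[:,1]<y1)&(W[:,2]<.26)
    a=((W[k,0]-x0)/res).astype(int); b=((W[k,1]-y0)/res).astype(int)
    np.maximum.at(H,(a,b),W[k,2])
    H=cv2.dilate(H,np.ones((3,3)))
    cv2.imwrite(f'pics/hm{i}.png',cv2.applyColorMap(np.clip(H/.25*255,0,255).astype(np.uint8),cv2.COLORMAP_JET))
E
```

```text
0 36529 0.0012705143018648174 [ 3.12362330e-03 -2.34264888e-03 -2.34060728e-05]
1 46172 -0.001191910941540434 [ 0.00386433 -0.00073401 -0.00266607]
```

View pics/hm0.png

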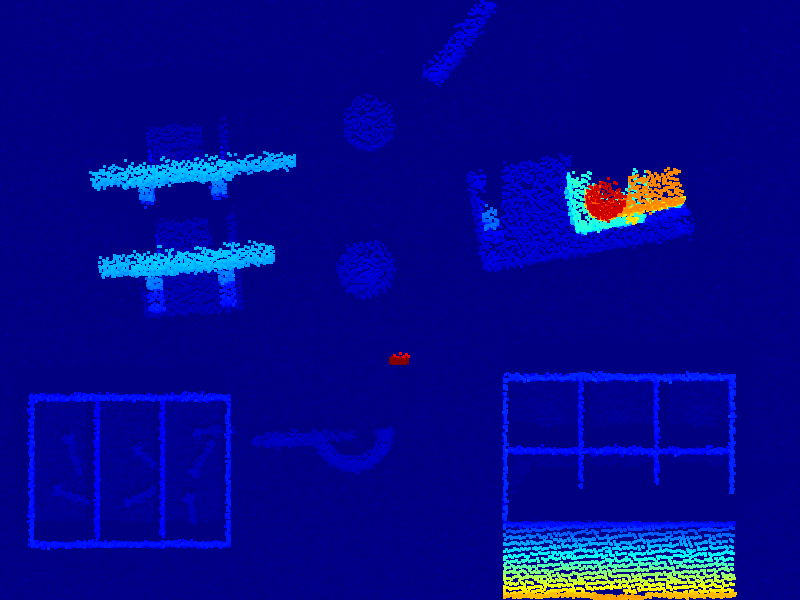

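View pics/hm1.png

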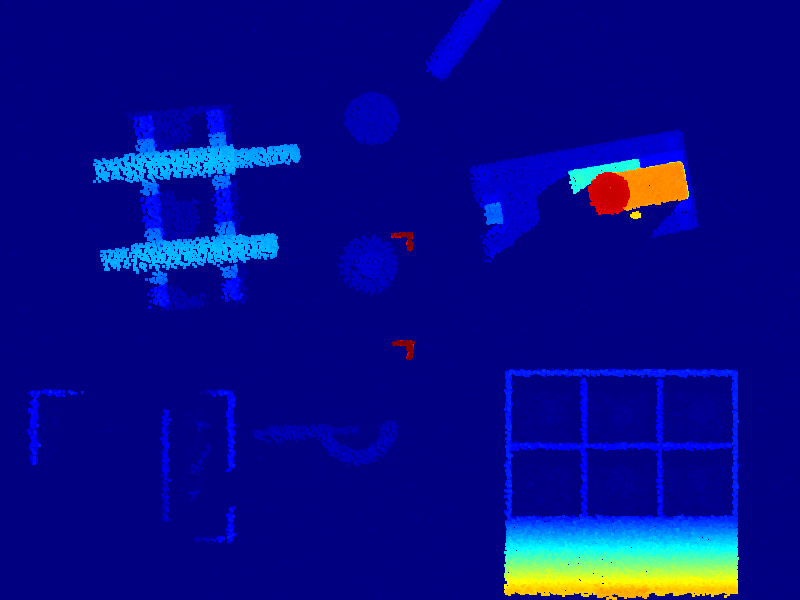

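```bash
cat > fit.py <<'E'
from h import *
from scipy.optimize import least_squares
# shaft model: surface of revolution
SEG=[(-.092,-.062,.0105),(-.062,.048,.014),(.048,.113,.009)]
def fitshaft(P,x0):
    # params: ox,oy,oz,yaw  ; axis dir d = (-sin yaw, cos yaw,0)
    def res(p):
        d=np.array([-np.sin(p[3]),np.cos(p[3]),0]); q=P-p[:3]
        a=q@d; r=np.linalg.norm(q-a[:,None]*d,axis=1)
        # distance to profile: min over segments in 2D
        D=np.full((len(a),),1e3)
        for s0,s1,R in SEG:
            da=np.maximum(np.maximum(s0-a,a-s1),0)
            e=np.where(da>0,np.hypot(da,r-R),r-R)
            D=np.where(abs(e)<abs(D),e,D)
        for s,R0,R1 in [(-.062,.0105,.014),(.048,.009,.014),(-.092,0,.0105),(.113,0,.009)]:
            dr=np.maximum(np.maximum(R0-r,r-R1),0)
            e=np.hypot(dr,a-s); D=np.where(e<abs(D),e,D)
        return D
    s=least_squares(res,x0,loss='soft_l1',f_scale=.001,x_scale=[.01,.01,.01,.1])
    return s.x,np.sqrt(np.mean(res(s.x)**2))
E
python3 - <<'E'
from fit import *
from fuse import W,S
for i in (0,1):
    x=.518; y=-.21
    P=W[S==i]; 
    k=(P[:,2]>.057)&(P[:,2]<.095)&(abs(P[:,1]+.2)<.12)&(abs(P[:,0]-.515-(-.08)*(P[:,1]+.2))<.03)
    P=P[k]; d,r=fitshaft(P,[.516,-.21,.065,.08]); print(i,k.sum(),d.round(4),r)
    # knob
    P=W[S==i]; k=(P[:,2]>.222)&(abs(P[:,1]-.208)<.03)&(abs(P[:,0]-.545)<.035); P=P[k]
    from scipy.optimize import least_squares as ls
    (c,rad),_=cv2.minEnclosingCircle((P[:,:2]*1000).astype(np.float32)); print('knob',len(P),np.round(c,1),rad,P[:,2].max(), P[:,:2].mean(0))
    # base top of jig
    P=W[S==i]; k=(abs(P[:,2]-.02)<.005)&(P[:,1]>.05)&(P[:,1]<.32)&(P[:,0]>.46)&(P[:,0]<.64)
    print('base',cv2.minAreaRect((P[k][:,:2]*1000).astype(np.float32)))
    k=(abs(P[:,2]-.102)<.004)&(P[:,1]>.15)&(P[:,1]<.32)&(P[:,0]>.46)&(P[:,0]<.64)
    print('block',cv2.minAreaRect((P[k][:,:2]*1000).astype(np.float32)),np.median(P[k,2]))
    k=(abs(P[:,2]-.059)<.006)&(P[:,1]>.07)&(P[:,1]<.12)&(P[:,0]>.5)&(P[:,0]<.6)
    print('rest',k.sum(),P[k].mean(0),cv2.minAreaRect((P[k][:,:2]*1000).astype(np.float32)))
c=cap('wrist'); save(c,'w1.png'); print(c['vertical_fov'],c['cx'],c['cy'],c['hand_eye'])
print(robot.grip_point_offset)
E
```

```text
0 883 [ 0.5169 -0.2167  0.0656  0.0917] 0.0029132966245421785
knob 185 549.9 206.81277465820312 0.2354055137790383 [0.5535305  0.20453439]
base ((553.7947998046875, 180.7443084716797), (105.28616333007812, 215.70741271972656), 9.15457534790039)
block ((549.394775390625, 227.0767364501953), (59.520896911621094, 113.51788330078125), 3.6119890213012695) 0.10215062147368109
rest 37 [0.56863421 0.0903651  0.0574146 ] ((567.1148071289062, 90.34246063232422), (23.409513473510742, 13.586077690124512), 6.90507698059082)
1 925 [ 0.5139 -0.2155  0.0633  0.0891] 0.002529708608245345
knob 484 544.5 209.3038787841797 0.23402552330353177 [0.54213602 0.21086554]
base ((547.797119140625, 183.75155639648438), (99.62799072265625, 215.28817749023438), 9.955549240112305)
block ((527.7127685546875, 228.95663452148438), (116.14995574951172, 34.25171661376953), 87.53357696533203) 0.10071596303202492
rest 55 [0.56400896 0.09432701 0.05536828] ((563.8765258789062, 94.15579223632812), (19.149232864379883, 14.357611656188965), 4.708840847015381)
65.70646984690485 316.5000283722183 196.89686988170905 [[-6.12731011e-04 -9.58790666e-01 -2.84112800e-01  7.80317832e-02]
 [ 9.99999760e-01 -6.79160833e-04  1.35306131e-04 -1.72362313e-04]
 [-3.22688542e-04 -2.84112649e-01  9.58790852e-01 -1.87650601e-01]
 [ 0.00000000e+00  0.00000000e+00  0.00000000e+00  1.00000000e+00]]
0.0188
```

View pics/w1.png

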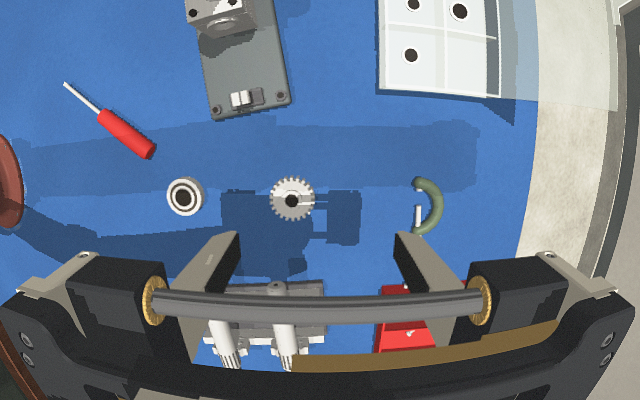

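Run:
```python
from h import *
a=pickle.load(open('scene.pkl','rb'))['pixels'][60:220,240:400]; b=pickle.load(open('side.pkl','rb'))['pixels'][0:200,220:400]
a=cv2.resize(a,(400,400),interpolation=2);b=cv2.resize(b,(400,444),interpolation=2)[:400]
cv2.imwrite('pics/z.png',np.hstack([a,b])[:,:,::-1])
# points of hand/camera above
from fuse import W,S
for i in (0,1):
    P=W[S==i]; k=(abs(P[:,0]-.65)<.12)&(abs(P[:,1])<.13)&(P[:,2]>.22)&(P[:,2]<.5); Q=P[k]
    for z in np.arange(.22,.5,.02):
        m=(Q[:,2]>=z)&(Q[:,2]<z+.02)
        if m.any(): print(i,round(z-.1975,3),Q[m].min(0).round(3)[:2],Q[m].max(0).round(3)[:2],m.sum())
```

```text
0 0.022 [ 0.703 -0.01 ] [0.713 0.008] 53
0 0.042 [ 0.708 -0.009] [0.714 0.008] 79
0 0.062 [ 0.598 -0.01 ] [0.718 0.008] 126
0 0.082 [ 0.598 -0.01 ] [0.718 0.008] 46
0 0.102 [ 0.598 -0.036] [0.738 0.035] 430
0 0.122 [ 0.572 -0.036] [0.746 0.035] 471
0 0.142 [ 0.624 -0.035] [0.746 0.034] 867
0 0.162 [ 0.645 -0.022] [0.671 0.022] 194
0 0.182 [ 0.636 -0.038] [0.69  0.037] 211
0 0.202 [ 0.637 -0.038] [0.688 0.036] 414
0 0.222 [ 0.647 -0.035] [0.688 0.034] 420
0 0.242 [ 0.649 -0.035] [0.689 0.035] 410
0 0.262 [ 0.651 -0.034] [0.686 0.039] 462
0 0.282 [ 0.652 -0.037] [0.689 0.034] 447
1 0.022 [ 0.584 -0.008] [0.709 0.013] 154
1 0.042 [ 0.583 -0.007] [0.708 0.013] 183
1 0.062 [ 0.583 -0.008] [0.71  0.012] 140
1 0.082 [ 0.562 -0.007] [0.727 0.033] 41
1 0.102 [ 0.56  -0.034] [0.732 0.039] 649
1 0.122 [ 0.552 -0.033] [0.739 0.039] 1090
1 0.142 [ 0.552 -0.034] [0.742 0.038] 1781
1 0.162 [ 0.605 -0.019] [0.664 0.036] 228
1 0.182 [ 0.605 -0.034] [0.683 0.04 ] 812
1 0.202 [ 0.61  -0.013] [0.678 0.038] 371
1 0.222 [ 0.611 -0.022] [0.676 0.038] 551
1 0.242 [ 0.612 -0.011] [0.672 0.038] 506
1 0.262 [ 0.613 -0.01 ] [0.675 0.043] 610
1 0.282 [ 0.61  -0.009] [0.669 0.042] 369
```

View pics/z.png

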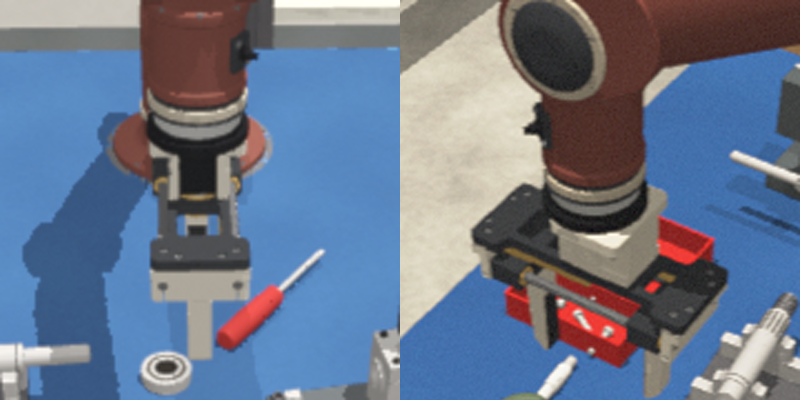

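Emit:
jog_arm(
  linear=[
    [-20,-12,0],
    [-36,-22,0],
    [-45,-28,0],
    [-45,-28,10],
    [-40,-25,20],
    [-31,-19.5,20],
    [0,0,10],
    [0,0,0],
  ],
  twist=[0,0,0,0,0,0,-5.2,0],
  hand=[1,1,1,1,1,1,1,1],
  newtons=30,
)

```text
t: 1.15
position: [0.5133, -0.2184, 0.138]
ee_rot: [-2.121, -2.315, 0.002]
contact_force: [-0.2, -0.1, 0.5]
opening: 0.0929
```

```bash
cat >> h.py <<'E'
from scipy.spatial.transform import Rotation as Ro
def wcloud(c):
    h,w=c['range_z'].shape; f=h/2/np.tan(np.radians(c['vertical_fov'])/2)
    v,u=np.mgrid[:h,:w]; z=c['range_z']; a=u-c['cx']; b=v-c['cy']; r=np.hypot(a,b)+1e-9; th=r/f
    t=np.tan(th)*z; P=np.stack([a/r*t,b/r*t,z],-1)
    E=c['hand_eye']; T=P@E[:3,:3].T+E[:3,3]
    o=c['obs']; X=T@Ro.from_rotvec(o['ee_rot']).as_matrix().T+o['position']
    bad=(z==0)|(th>1.4); T[bad]=np.nan; X[bad]=np.nan
    return T,X
E
python3 - <<'E'
from fit import *
c=cap('wrist'); save(c,'w2.png'); T,X=wcloud(c); o=c['obs']; print(o['position'],o['ee_rot'],Ro.from_rotvec(o['ee_rot']).as_matrix().round(3))
P=X.reshape(-1,3); P=P[np.isfinite(P[:,0])]
b=P[(abs(P[:,2])<.015)&(P[:,0]>.4)&(P[:,0]<.8)]; print('table',np.median(b[:,2]))
k=(P[:,2]>.057)&(P[:,2]<.095)&(abs(P[:,1]+.2)<.13)&(abs(P[:,0]-.515-(-.08)*(P[:,1]+.2))<.03)
print(k.sum(),fitshaft(P[k],[.516,-.21,.065,.09]))
for n in ['scene','side']:
    c=cap(n); W=cloud(c).reshape(-1,3); k=np.isfinite(W[:,0]); W=W[k]
    R=Ro.from_rotvec(o['ee_rot']).as_matrix(); q=(W-o['position'])@R
    m=(q[:,2]<-.02)&(q[:,2]>-.07)&(abs(q[:,0])<.03)&(abs(q[:,1])<.09); print(n,m.sum(),q[m].min(0).round(4),q[m].max(0).round(4))
E
```

```text
[ 0.51334931 -0.21841492  0.13799129] [-2.12129491e+00 -2.31455711e+00  2.10459804e-03] [[-0.087  0.996 -0.002]
 [ 0.996  0.087  0.   ]
 [ 0.001 -0.002 -1.   ]]
table 0.001675081907368453
7019 (array([ 0.51644827, -0.21777152,  0.06646497,  0.08901086]), np.float64(0.0028639682355671766))
scene 137 [-0.0093  0.0503 -0.0698] [ 0.0093  0.0674 -0.0214]
side 317 [-0.0058 -0.0638 -0.0698] [ 0.015   0.0618 -0.0201]
```

View pics/w2.png

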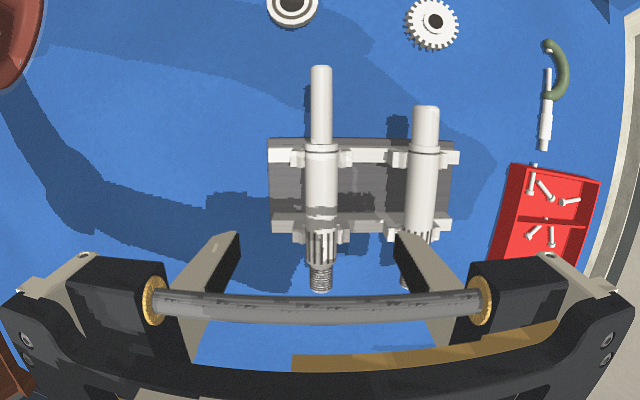

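Emit:
jog_arm(
  linear=[
    [0,2.5,15],
    [0,0,25],
    [0,0,25],
    [0,0,17],
    [0,0,9],
    [0,0,0],
    [0,0,0],
    [0,0,0],
  ],
  twist=[0,0,0,0,0,0,0,0],
  hand=[1,1,1,1,1,1,0,0],
  newtons=45,
)

```text
t: 2.3
position: [0.5185, -0.217, 0.0483]
ee_rot: [2.117, 2.319, 0.001]
contact_force: [-0.0, 0.1, -0.1]
opening: 0.0776
```

Emit:
jog_arm(
  linear=[
    [0,0,0],
    [0,0,0],
    [0,0,0],
    [0,0,0],
    [0,0,0],
    [0,0,0],
    [0,0,0],
    [0,0,0],
  ],
  twist=[0,0,0,0,0,0,0,0],
  hand=[0,0,0,0,0,0,0,0],
)

```text
t: 3.3
position: [0.5167, -0.2168, 0.0474]
ee_rot: [-2.117, -2.318, 0.002]
contact_force: [-3.5, -0.4, 2.4]
opening: 0.0253
```

Emit:
jog_arm(
  linear=[
    [0,0,-3],
    [0,0,-10],
    [0,0,-20],
    [0,0,-25],
    [0,0,-25],
    [0,0,-15],
    [0,0,0],
    [0,0,0],
  ],
  twist=[0,0,0,0,0,0,0,0],
  hand=[0,0,0,0,0,0,0,0],
)

```text
t: 4.3
position: [0.5172, -0.2164, 0.1446]
ee_rot: [-2.117, -2.319, 0.001]
contact_force: [-1.0, -0.5, -4.9]
opening: 0.0257
```

Run:
```python
from fit import *
c=cap('wrist'); save(c,'w3.png'); T,X=wcloud(c); o=c['obs']; print(o)
a=pickle.load(open('wrist.pkl','rb'))
s=cap('side'); save(s,'s3.png')
P=T.reshape(-1,3); P=P[np.isfinite(P[:,0])]
k=(P[:,0]>.02)&(P[:,0]<.13)&(abs(P[:,1])<.025)&(abs(P[:,2]+.019)<.035)
print(k.sum()); Q=P[k]
for x in np.arange(.02,.13,.01):
    m=(Q[:,0]>=x)&(Q[:,0]<x+.01)
    if m.any(): print(round(x,3),m.sum(),Q[m].min(0).round(4),Q[m].max(0).round(4))
```

```text
{'t': 4.3, 'q': array([ 0.37856006,  0.53631216, -0.03260926,  1.7536952 ,  0.02197799,
        0.85400753,  0.42701757]), 'qvel': array([-6.77180503e-04,  9.34801567e-03,  7.97457452e-04,  3.10799042e-03,
        2.59696216e-04, -1.78530757e-05, -1.32430389e-03]), 'effort': array([-1.16061830e-02, -4.31996584e+01, -8.13333609e-03, -1.55963123e+01,
       -3.88759689e-02,  1.14240940e-02, -5.28998007e-04]), 'position': array([ 0.51722981, -0.21637887,  0.14458885]), 'ee_rot': array([-2.11682787e+00, -2.31870742e+00,  1.10061319e-03]), 'contact_force': array([-1.00083775, -0.53891275, -4.85138067]), 'wrist_torque': array([-0.01772514,  0.00811332, -0.02487355]), 'opening': 0.025690245773456046}
6642
0.02 840 [ 0.02   -0.0136 -0.0345] [ 0.03    0.0131 -0.0213]
0.03 866 [ 0.03   -0.0133 -0.0344] [ 0.04    0.0128 -0.0221]
0.04 1031 [ 0.04   -0.0144 -0.0346] [ 0.05    0.0139 -0.0098]
0.05 620 [ 0.05   -0.0092 -0.0298] [ 0.06    0.0088 -0.0189]
0.06 642 [ 0.0601 -0.0092 -0.0293] [ 0.07    0.0087 -0.0192]
0.07 663 [ 0.07   -0.0091 -0.0296] [ 0.08    0.0085 -0.0199]
0.08 636 [ 0.08   -0.009  -0.0296] [ 0.09    0.0091 -0.0189]
0.09 628 [ 0.09   -0.0084 -0.0299] [ 0.1     0.0091 -0.02  ]
0.1 622 [ 0.1    -0.0091 -0.03  ] [ 0.11    0.0085 -0.0182]
0.11 94 [ 0.11   -0.0077 -0.0283] [ 0.1128  0.0085 -0.0212]
```

View pics/w3.png

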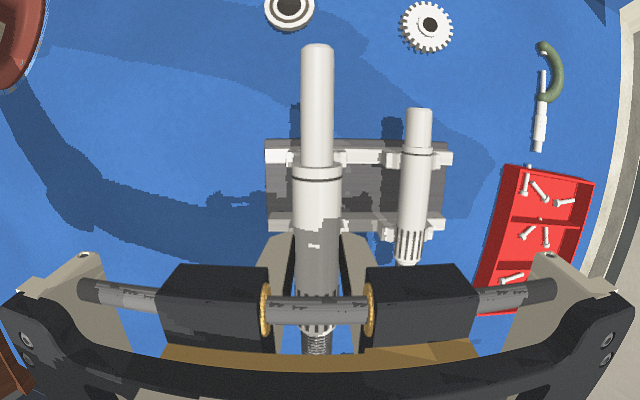

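View pics/s3.png

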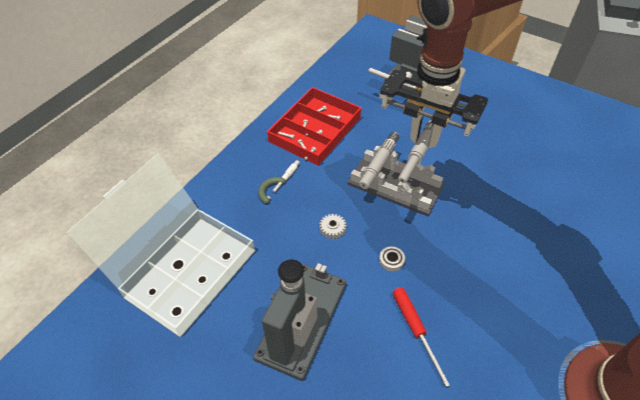

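Emit:
jog_arm(
  linear=[
    [10,4,-15],
    [25,10,-20],
    [35,14,-20],
    [40,16,-20],
    [40,16,-20],
    [33,13.6,-15],
    [25.8,10,-5],
    [0,0,0],
  ],
  twist=[0,0,0,0,0,0,-4.3,0],
  hand=[0,0,0,0,0,0,0,0],
)

```text
t: 5.4
position: [0.5825, 0.003, 0.2607]
ee_rot: [-2.019, -2.405, -0.003]
contact_force: [-1.2, -0.1, -4.6]
opening: 0.0254
```

Emit:
jog_arm(
  linear=[
    [0,0,0],
    [0,0,0],
    [0,0,0],
    [0,0,0],
    [0,0,0],
    [0,0,0],
    [0,0,0],
    [0,0,0],
  ],
  twist=[0,0,0,0,0,0,0,0],
  hand=[0,0,0,0,0,0,0,0],
)

```text
t: 6.4
position: [0.5823, -0.0012, 0.2605]
ee_rot: [-2.03, -2.398, 0.0]
contact_force: [-0.7, 0.5, -4.0]
opening: 0.0253
```

Run:
```python
from fit import *
c=cap('wrist'); save(c,'w4.png'); T,X=wcloud(c); o=c['obs']; print(o['position'],o['ee_rot'],o['opening'],o['contact_force'])
P=X.reshape(-1,3); k0=np.isfinite(P[:,0]);Q=P[k0]
b=Q[(abs(Q[:,2])<.015)&(Q[:,0]>.4)&(Q[:,0]<.8)]; print('table',np.median(b[:,2]))
H=np.zeros((400,640,3),np.uint8); z=X[:,:,2]; H=cv2.applyColorMap(np.clip(np.nan_to_num(z)/.25*255,0,255).astype(np.uint8),cv2.COLORMAP_JET); cv2.imwrite('pics/w4h.png',H)
for n,(z0,z1,ylo,yhi) in dict(base=(.015,.025,.05,.32),block=(.097,.107,.15,.26),rest=(.05,.064,.07,.12),knob=(.22,.24,.17,.25)).items():
    k=(Q[:,2]>z0)&(Q[:,2]<z1)&(Q[:,1]>ylo)&(Q[:,1]<yhi)&(Q[:,0]>.47)&(Q[:,0]<.63)
    if n=='rest': k&=abs(Q[:,0]-.566)<.03
    print(n,k.sum(),Q[k].mean(0),cv2.minAreaRect((Q[k][:,:2]*1000).astype(np.float32)))
```

```text
[ 0.58227    -0.00119354  0.26053894] [-2.02967590e+00 -2.39774420e+00  3.54716034e-05] 0.02530953518156168 [-0.73769236  0.50175136 -4.02786459]
table 0.0016153205082898026
base 3779 [0.55703008 0.14630682 0.02127754] ((556.18115234375, 153.10968017578125), (100.76199340820312, 157.57676696777344), 9.58538818359375)
block 1055 [0.55034077 0.18377352 0.10343982] ((550.2431030273438, 185.7017822265625), (55.45195007324219, 28.68998146057129), 9.615731239318848)
rest 0 [nan nan nan] ((0.0, 0.0), (0.0, 0.0), 0.0)
knob 0 [nan nan nan] ((0.0, 0.0), (0.0, 0.0), 0.0)<stdin>:9: RuntimeWarning: Mean of empty slice.
  ret = um.true_divide(
```

View pics/w4.png

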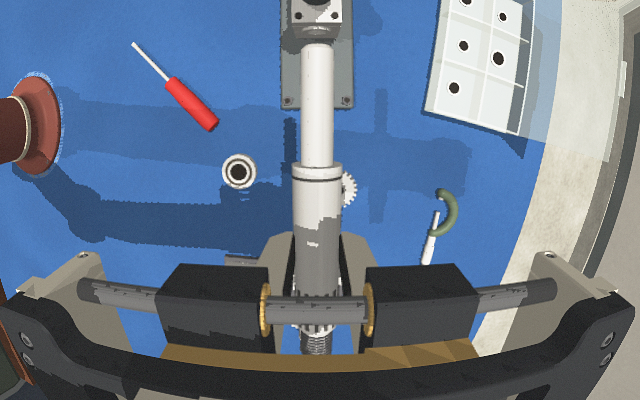

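Emit:
jog_arm(
  linear=[
    [0,0,20],
    [0,0,40],
    [0,0,45],
    [0,0,45],
    [5,0,30],
    [20,0,15],
    [20,0,7],
    [4,0,0],
  ],
  twist=[0,0,0,0,0,0,0,0],
  hand=[0,0,0,0,0,0,0,0],
)

```text
t: 7.45
position: [0.5743, 0.0515, 0.0592]
ee_rot: [-2.023, -2.402, -0.004]
contact_force: [-0.6, -0.6, -3.9]
opening: 0.0253
```

Run:
```python
from h import *
c=cap('wrist'); o=c['obs']; print(o['position'],o['ee_rot'],o['opening'],o['contact_force'],o['wrist_torque'])
w=c['pixels'][0:240,220:420]
s=cap('side'); t=s['pixels'][220:370,220:370]; u=cap('scene')['pixels'][150:260,330:450]
f=lambda a,w:cv2.resize(a,(w,int(a.shape[0]*w/a.shape[1])),interpolation=2)
a,b,d=f(w,260),f(t,260),f(u,270)
I=np.zeros((max(len(a),len(b),len(d)),790,3),np.uint8); I[:len(a),:260]=a; I[:len(b),260:520]=b; I[:len(d),520:]=d
cv2.imwrite('pics/p5.png',I[:,:,::-1])
```

```text
[0.57426437 0.05154024 0.05919687] [-2.0227165  -2.40241564 -0.00412162] 0.025298803232690466 [-0.60337381 -0.64251206 -3.8794533 ] [0.04696611 0.0222464  0.02299122]
```

View pics/p5.png

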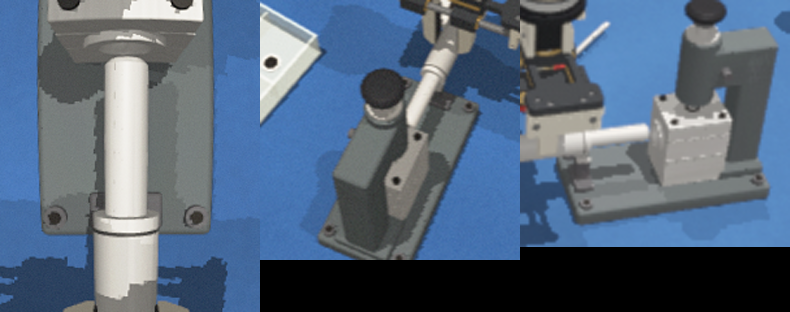

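Emit:
jog_arm(
  linear=[
    [0,0,2],
    [0,0,2],
    [0,0,1],
    [0,0,0],
    [0,0,0],
    [0,0,0],
    [0,0,0],
    [0,0,0],
  ],
  twist=[0,0,0,0,0,0,0,0],
  hand=[0,0,0,0,0,0,0,0],
)

```text
t: 8.6
position: [0.5742, 0.0471, 0.0536]
ee_rot: [-2.03, -2.398, -0.0]
contact_force: [-0.1, 0.1, -5.2]
opening: 0.025
```

```bash
cat > look.py <<'E'
from fit import *
import sys
c=cap('wrist'); save(c,sys.argv[1]); T,X=wcloud(c); o=c['obs']; print(o['position'],o['ee_rot'],'yaw',np.degrees(2*np.arctan2(o['ee_rot'][1],o['ee_rot'][0]))%360-90,o['contact_force'],o['wrist_torque'])
P=T.reshape(-1,3); P=P[np.isfinite(P[:,0])]; Z=o['position'][2]
k=(P[:,0]>.02)&(P[:,0]<.14)&(abs(P[:,1])<.025)&(abs(P[:,2]+.019)<.02); S=P[k]
# body, spigot lateral and height
for a,b in ((.02,.045),(.055,.105)):
    m=S[(S[:,0]>a)&(S[:,0]<b)]; s=least_squares(lambda p:np.hypot(m[:,1]-p[0],m[:,2]-p[1])-(.014 if a<.05 else .009),[0,-.019],loss='soft_l1',f_scale=.001).x; print('axis tool y,z',s.round(4), 'world z',Z-s[1])
print('tip',S[abs(S[:,1])<.004][:,0].max())
k=(abs(Z-P[:,2]-.103)<.004)&(abs(P[:,1])<.035)&(P[:,0]>.1)&(P[:,0]<.25); B=P[k]
if len(B): print('block',len(B),B.min(0),B.max(0),cv2.minAreaRect((B[:,:2]*1000).astype(np.float32)))
k=(Z-P[:,2]>.075)&(Z-P[:,2]<.095)&(abs(P[:,1])<.02)&(P[:,0]>.1)&(P[:,0]<.2); B=P[k]
# bush outer cylinder top
if len(B)>10:
    print('bushpts',len(B),B.min(0).round(4),B.max(0).round(4))
    e=B[B[:,0]<B[:,0].min()+.005]
    s=least_squares(lambda p:np.hypot(e[:,1]-p[0],e[:,2]-p[1])-.018,[0,-.02],loss='soft_l1',f_scale=.001).x; print('bush axis',len(e),s.round(4),'world z',Z-s[1])
E
python3 look.py w6.png
```

```text
[0.57422994 0.04714179 0.05358121] [-2.02972638e+00 -2.39786924e+00 -1.21556141e-04] yaw 9.50611839968559 [-0.09018972  0.05303479 -5.15876134] [-0.01795924  0.01312382 -0.01666312]
axis tool y,z [-0.0004 -0.019 ] world z 0.0725444951664943
axis tool y,z [-0.0002 -0.0191] world z 0.07263717679533555
tip 0.1294107659132708
block 755 [ 0.12640984 -0.0284036  -0.0517683 ] [ 0.12972083  0.02735723 -0.04543388] ((127.96166229248047, -0.5231647491455078), (55.759464263916016, 3.222834587097168), 89.693603515625)
bushpts 1929 [ 0.1    -0.0199 -0.0414] [ 0.1278  0.02   -0.0214]
bush axis 307 [-0.0004 -0.0093] world z 0.06286975766510776
```

View pics/w6.png

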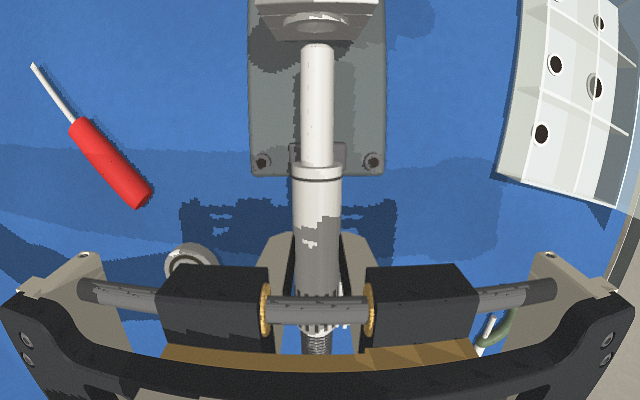

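Emit:
jog_arm(
  linear=[
    [0,0,0.7],
    [4,0,0],
    [6,0,0],
    [6,0,0],
    [4,0,0],
    [0,0,0],
    [0,0,0],
    [0,0,0],
  ],
  twist=[0,0,0,0,0,0,0,0],
  hand=[0,0,0,0,0,0,0,0],
)

```text
t: 9.65
position: [0.5709, 0.0664, 0.0529]
ee_rot: [2.03, 2.397, -0.0]
contact_force: [-0.2, -0.6, -4.4]
opening: 0.0253
```

```bash
python3 look.py w7.png
```

```text
[0.57094166 0.06640565 0.05285915] [ 2.03035914e+00  2.39714782e+00 -3.12450842e-04] yaw 9.471498907344554 [-0.20209845 -0.56161834 -4.38214581] [-0.00623153 -0.01861289  0.02242196]
axis tool y,z [-0.0004 -0.0189] world z 0.0718089901607722
axis tool y,z [-0.0003 -0.0192] world z 0.0720780130642876
tip 0.10791484362916717
block 5518 [ 0.10677158 -0.02874585 -0.05412231] [ 0.12952521  0.02762052 -0.0461726 ] ((117.99192810058594, -0.5678901672363281), (22.611778259277344, 56.49895477294922), 0.4669710695743561)
bushpts 1241 [ 0.1    -0.02   -0.0421] [ 0.1081  0.0199 -0.0222]
bush axis 570 [-0.0021 -0.0131] world z 0.0660057046225348
```

Emit:
jog_arm(
  linear=[
    [3,0,0],
    [5,0,0],
    [6,0,0],
    [6,0,0],
    [5,0,0],
    [0,0,0],
    [0,0,0],
    [0,0,0],
  ],
  twist=[0,0,0,0,0,0,0,0],
  hand=[0,0,0,0,0,0,0,0],
)

```text
t: 10.7
position: [0.5668, 0.091, 0.0529]
ee_rot: [2.03, 2.397, -0.0]
contact_force: [1.1, -0.5, -5.1]
opening: 0.0253
```

```bash
python3 look.py w8.png
```

```text
[0.56683355 0.09099085 0.05285051] [ 2.03042222e+00  2.39701615e+00 -3.89790247e-04] yaw 9.466638911843717 [ 1.12039985 -0.49840904 -5.12918521] [0.04138688 0.01381849 0.01869598]
axis tool y,z [-0.0004 -0.0189] world z 0.07178103509681552
axis tool y,z [-0.0003 -0.0197] world z 0.07253208095171948
tip 0.08236632149652542
block 1951 [ 0.10001411 -0.02913104 -0.05336376] [ 0.12413342  0.02745628 -0.04862474] ((112.06327056884766, -0.8365478515625), (56.578216552734375, 24.113283157348633), 89.97161865234375)
```

Emit:
jog_arm(
  linear=[
    [3,-0.3,0],
    [5,0,0],
    [6,0,0],
    [6,0,0],
    [5,0,0],
    [1,0,0],
    [0,0,0],
    [0,0,0],
  ],
  twist=[0,0,0,0,0,0,0,0],
  hand=[0,0,0,0,0,0,0,0],
)

```text
t: 11.75
position: [0.5623, 0.1166, 0.0529]
ee_rot: [2.03, 2.397, -0.0]
contact_force: [-0.1, 0.5, -4.7]
opening: 0.0254
```

```bash
python3 look.py w9.png
```

```text
[0.56227586 0.11662487 0.05285525] [ 2.03032884e+00  2.39706648e+00 -3.49571057e-04] yaw 9.470424663539958 [-0.11695812  0.51769551 -4.70308504] [-0.00557101 -0.00338685  0.01599508]
axis tool y,z [-0.0004 -0.019 ] world z 0.07182590982119506
axis tool y,z [ 0.    -0.019] world z 0.07185524615393071
tip 0.0539410791988931
```

View pics/w9.png

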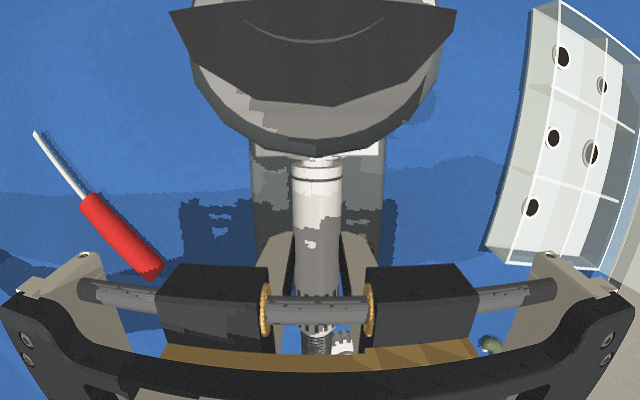

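Emit:
jog_arm(
  linear=[
    [1.5,0,0],
    [1.5,0,0],
    [1.5,0,0.3],
    [1.5,0,0.3],
    [1.5,0,0],
    [1.5,0,0],
    [0,0,0],
    [0,0,0],
  ],
  twist=[0,0,0,0,0,0,0,0],
  hand=[0,0,0,0,0,0,0,0],
)

```text
t: 12.8
position: [0.5615, 0.1219, 0.0525]
ee_rot: [2.03, 2.392, -0.005]
contact_force: [1.6, -7.1, -2.5]
opening: 0.0252
```

```bash
python3 look.py w10.png
```

```text
[0.56154224 0.12187457 0.05247504] [ 2.03022376  2.39249744 -0.00487542] yaw 9.365508273799321 [ 1.63200353 -7.05018022 -2.45557309] [-1.46501729 -0.15752224  0.06600539]
axis tool y,z [-0.0006 -0.0191] world z 0.07160172663675485
axis tool y,z [ 0.    -0.019] world z 0.07147503835106277
tip 0.03311557094818758
```

Emit:
jog_arm(
  linear=[
    [1,0,0],
    [1,0,0],
    [1,0,0],
    [1,0,0],
    [0,0,0],
    [0,0,0],
    [0,0,0],
    [0,0,0],
  ],
  twist=[0,0,0,0,0,0,0,0],
  hand=[0,0,0,0,0,0,0,0],
)

```text
t: 13.85
position: [0.5615, 0.1219, 0.0525]
ee_rot: [2.031, 2.388, -0.01]
contact_force: [1.2, -11.9, -1.8]
opening: 0.0256
```

```bash
python3 look.py w11.png
python3 - <<'E'
from h import *
s=cap('side'); t=s['pixels'][220:370,220:370]; u=cap('scene')['pixels'][150:260,330:450]; w=pickle.load(open('wrist.pkl','rb'))['pixels'][120:260,250:390]
f=lambda a:cv2.resize(a,(265,300),interpolation=2)
cv2.imwrite('pics/p11.png',np.hstack([f(w),f(t),f(u)])[:,:,::-1])
E
```

```text
[0.56154574 0.12190585 0.05247936] [ 2.03064132  2.38765677 -0.00992671] yaw 9.239364118194345 [  1.22901215 -11.86219289  -1.77757578] [-2.62014759 -0.3819262   0.16197538]
axis tool y,z [-0.0006 -0.0193] world z 0.07174576297139941
axis tool y,z [ 0.    -0.019] world z 0.07147936097573114
tip 0.030493672362815187
```

View pics/p11.png

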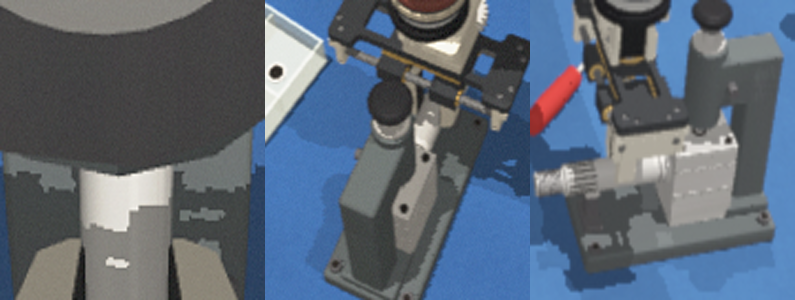

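Emit:
jog_arm(
  linear=[
    [-3,0,0],
    [-3,0,0],
    [0,0,0.5],
    [0,0,0],
    [0,0,0],
    [0,0,0],
    [0,0,0],
    [0,0,0],
  ],
  twist=[0,0,0,0,0,0,0,0],
  hand=[0,0,0,0,1,1,1,1],
)

```text
t: 15.0
position: [0.561, 0.1248, 0.0518]
ee_rot: [-2.029, -2.398, -0.001]
contact_force: [0.7, 0.3, 0.7]
opening: 0.0613
```

Emit:
jog_arm(
  linear=[
    [0,0,0],
    [0,0,0],
    [0,0,0],
    [0,0,0],
    [0,0,0],
    [0,0,0],
    [0,0,0],
    [0,0,0],
  ],
  twist=[0,0,0,0,0,0,0,0],
  hand=[1,1,1,1,1,1,1,1],
)

```text
t: 16.0
position: [0.561, 0.124, 0.0518]
ee_rot: [-2.03, -2.398, 0.0]
contact_force: [-0.2, 0.4, 0.4]
opening: 0.0925
```

```bash
python3 look.py w12.png
```

```text
[0.56102443 0.12398565 0.0517514 ] [-2.02974974e+00 -2.39775569e+00  3.32486062e-05] yaw 9.502791916111164 [-0.17065838  0.44422494  0.44994601] [-0.01476977 -0.00372908 -0.05020125]
axis tool y,z [ 0.0001 -0.0192] world z 0.07090811411279146
axis tool y,z [ 0.    -0.019] world z 0.0707514012625743
tip 0.02726660733906027
```

View pics/w12.png

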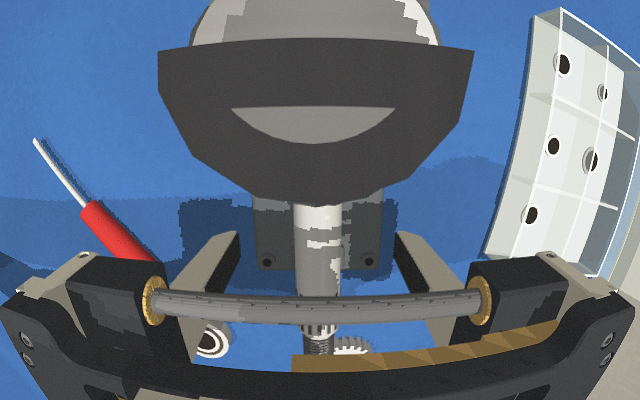

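Emit:
jog_arm(
  linear=[
    [0,0,-15],
    [0,0,-30],
    [0,0,-45],
    [0,0,-45],
    [0,0,-45],
    [0,0,-25],
    [0,0,-10],
    [0,0,0],
  ],
  twist=[0,0,0,0,0,0,0,0],
  hand=[1,1,1,1,1,1,0,0],
)

```text
t: 17.05
position: [0.561, 0.124, 0.2672]
ee_rot: [2.03, 2.398, 0.001]
contact_force: [0.2, 0.3, -1.2]
opening: 0.0776
```

```bash
cat > seat.py <<'E'
from fit import *
import sys
for n in ('scene','side'):
    P=cloud(cap(n)).reshape(-1,3); P=P[np.isfinite(P[:,0])]
    o=np.array([.5536,.1692,0]); y=np.radians(9.5); d=np.array([-np.sin(y),np.cos(y),0]); e=np.array([np.cos(y),np.sin(y),0])
    q=P-o; a=q@d; l=q@e; h=q[:,2]
    k=(abs(l)<.03)&(h>.225)&(a>.0)&(a<.08); print(n,'knob',k.sum(),a[k].min(),a[k].max(),l[k].min(),l[k].max(),h[k].max())
    k=(abs(l)<.03)&(h>.06)&(h<.1)&(a<-.01)&(a>-.2); print(' shaft -y end a',a[k].min().round(4),k.sum(),'top',np.percentile(h[k&(a>-.1)],98),'lat mid',(l[k].min()+l[k].max())/2)
    c=pickle.load(open(n+'.pkl','rb'))
u=pickle.load(open('scene.pkl','rb'))['pixels'][150:260,330:450]; t=pickle.load(open('side.pkl','rb'))['pixels'][220:370,220:370]
f=lambda a:cv2.resize(a,(395,380),interpolation=2)
cv2.imwrite('pics/'+sys.argv[1],np.hstack([f(u),f(t)])[:,:,::-1])
E
python3 seat.py p13.png
```

```text
scene knob 175 0.01569473059209101 0.05776370132048248 -0.016135837336869924 0.022385539213810403 0.2359222527062408
 shaft -y end a -0.1411 623 top 0.08581227178562323 lat mid 0.004082430001467864
side knob 2094 3.0978318453640213e-06 0.06020634956090978 -0.029777199859573705 0.029302031971307794 0.6327743371637854
 shaft -y end a -0.1376 807 top 0.08420982100730594 lat mid -0.002004263875918246
```

View pics/p13.png

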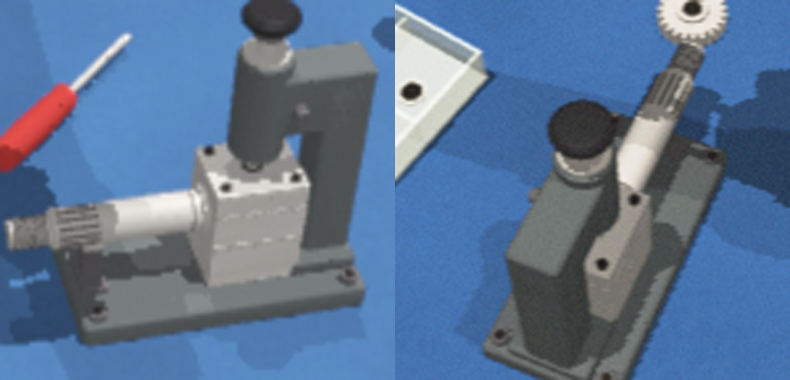

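Emit:
jog_arm(
  linear=[
    [8,0,0],
    [18,0,0],
    [24,0,0],
    [20,0,0],
    [10,0,0],
    [4,0,8],
    [0,0,9],
    [0,0,0],
  ],
  twist=[0,0,0,0,0,0,0,0],
  hand=[0,0,0,0,0,0,0,0],
)

```text
t: 18.15
position: [0.5467, 0.2054, 0.2484]
ee_rot: [-2.031, -2.396, 0.005]
contact_force: [0.2, 0.0, 1.0]
opening: 0.0007
```

```bash
python3 seat.py p14.png; python3 -c "
from h import *
o=status.get_obs();print(o['position'],o['contact_force'],o['opening'])"
```

```text
scene knob 3081 3.275063468570225e-06 0.07983673281043958 -0.029933270795132572 0.029981310067055445 0.5679402206181182
 shaft -y end a -0.1409 623 top 0.08600967510637059 lat mid 0.0034778387727679725
side knob 8108 0.0001332067831494098 0.07999872415657656 -0.029992809446407684 0.02998910531211397 0.6427534629995023
 shaft -y end a -0.1008 600 top 0.08416598417335891 lat mid -0.0024662815654339755
[0.54737281 0.20590265 0.24957541] [ 0.23234442 -0.34570282  0.43588511] 0.000921810618456149
```

View pics/p14.png

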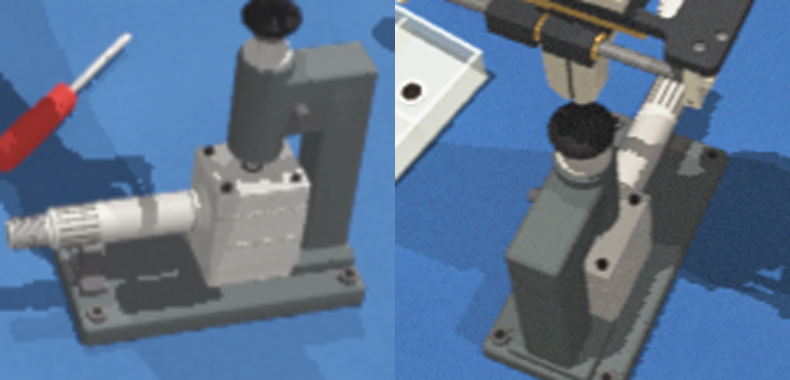

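Fingers are shut and the tips are over the knob centre at (.5474,.2059), with the knob centre estimated at (.5473,.2067). Next I press down to just before the soft stop.

Emit:
jog_arm(
  linear=[
    [0.8,0,6],
    [0,0,6],
    [0,0,4],
    [0,0,4],
    [0,0,4],
    [0,0,0],
    [0,0,0],
    [0,0,0],
  ],
  twist=[0,0,0,0,0,0,0,0],
  hand=[0,0,0,0,0,0,0,0],
)

```text
t: 19.25
position: [0.5472, 0.2077, 0.226]
ee_rot: [2.03, 2.398, 0.001]
contact_force: [-0.7, 0.2, 0.3]
opening: 0.0007
```

Emit:
jog_arm(
  linear=[
    [0,0,2],
    [0,0,2],
    [0,0,2],
    [0,0,2],
    [0,0,2],
    [0,0,0],
    [0,0,0],
    [0,0,0],
  ],
  twist=[0,0,0,0,0,0,0,0],
  hand=[0,0,0,0,0,0,0,0],
)

```text
t: 20.25
position: [0.5471, 0.2076, 0.2158]
ee_rot: [2.03, 2.398, 0.0]
contact_force: [0.1, -0.0, 0.7]
opening: 0.0003
```

```bash
python3 seat.py p15.png; python3 look.py w15.png
```

```text
scene knob 3044 8.265532056035438e-05 0.07983510465816754 -0.02963564899186294 0.02999755348565639 0.5657609912899143
 shaft -y end a -0.1411 623 top 0.0862727155061787 lat mid 0.0017958805482739737
side knob 6952 9.272595631368303e-05 0.0799927946792205 -0.02999539381938073 0.029990138660922393 0.614166610593529
 shaft -y end a -0.0988 434 top 0.08406523573628379 lat mid -0.0023520585002509264
[0.54707943 0.20764034 0.2158268 ] [2.02982029e+00 2.39779120e+00 2.39999435e-04] yaw 9.501664556267329 [-0.04846165 -0.02438973 -0.04582187] [ 0.01719951 -0.0174289   0.00141806]
axis tool y,z [ 0.    -0.019] world z 0.23482679761756836
axis tool y,z [ 0.    -0.019] world z 0.23482679761756836Traceback (most recent call last):
  File "look.py", line 9, in <module>
    print('tip',S[abs(S[:,1])<.004][:,0].max())
                ~~~~~~~~~~~~~~~~~~~~~~~~~~~~^^
    return umr_maximum(a, axis, None, out, keepdims, initial, where)
ValueError: zero-size array to reduction operation maximum which has no identity
```

View pics/p15.png

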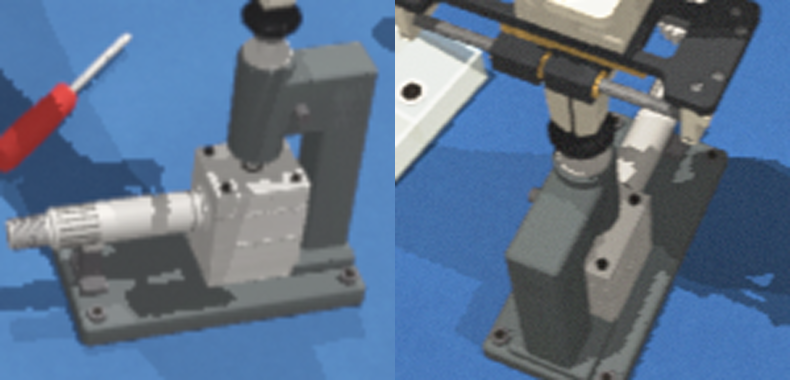

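View pics/w15.png

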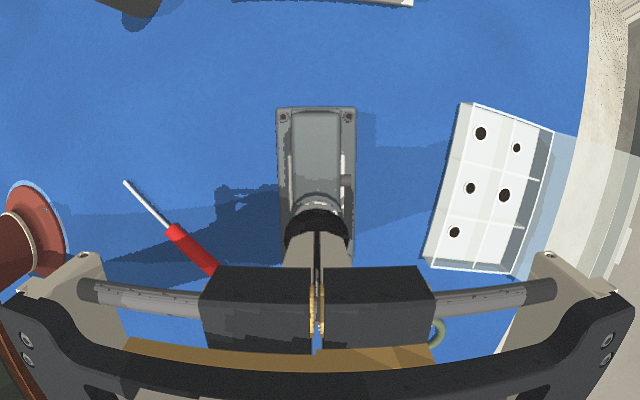

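```bash
python3 -c "
from h import *
u=pickle.load(open('scene.pkl','rb'))['pixels'][60:260,330:480]
cv2.imwrite('pics/p15b.png',cv2.resize(u,(450,600),interpolation=2)[:,:,::-1])"
```

```text
(no output)
```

View pics/p15b.png

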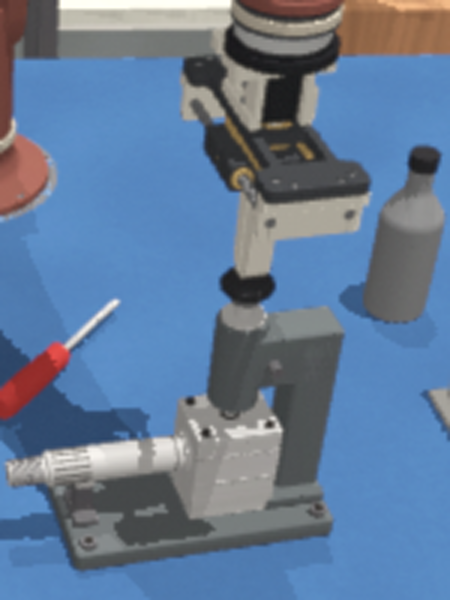

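Run:
```python
from h import *
o=np.array([.5536,.1692,0]); y=np.radians(9.5); d=np.array([-np.sin(y),np.cos(y),0]); e=np.array([np.cos(y),np.sin(y),0])
for n in ('scene','side'):
    c=pickle.load(open(n+'.pkl','rb')); P=cloud(c); q=P-o; a=q@d; l=q@e; h=q[...,2]; dark=c['pixels'].max(2)<60
    k=dark&(a>0)&(a<.08)&(abs(l)<.035)&(h>.18)&(h<.25)
    print(n,k.sum(),'a',a[k].min(),a[k].max(),'l',l[k].min(),l[k].max(),'h',h[k].min(),np.percentile(h[k],[5,50,95]),h[k].max())
    k=(~dark)&(a>0)&(a<.08)&(abs(l)<.035)&(h>.2)&(h<.25)
    print('  light','a',a[k].min(),a[k].max(),'l',l[k].min(),l[k].max(),'h',np.percentile(h[k],[0,2,10,50]))
    v,u=np.nonzero(c['pixels'].max(2)<60); 
    im=c['pixels'][140:185,390:435] if n=='scene' else c['pixels'][235:305,260:330]
    cv2.imwrite(f'pics/k15{n}.png',cv2.resize(im,(400,400),interpolation=0)[:,:,::-1])
a=cv2.imread('pics/k15scene.png');b=cv2.imread('pics/k15side.png');cv2.imwrite('pics/k15.png',np.hstack([a,b]))
```

```text
scene 121 a 0.018114369922143412 0.05297096584956897 l -0.008481879128393184 0.02171986007448756 h 0.21690407037927234 [0.22413047 0.23108877 0.23377274] 0.235588875044769
  light a 0.017454594916500775 0.05636718709397597 l -0.01489507131089488 0.01896189640065372 h [0.2000234  0.20012527 0.20058181 0.22607041]
side 233 a 0.02561103704492334 0.061356936568555606 l -0.02231070671351885 0.015200282665951895 h 0.18063312870729742 [0.22479952 0.22915019 0.23221876] 0.2340246486837679
  light a 0.02241559098495606 0.060542958426463754 l -0.023220732187019456 0.01792188952386766 h [0.20081029 0.22091009 0.22400372 0.23892412]
```

View pics/k15.png

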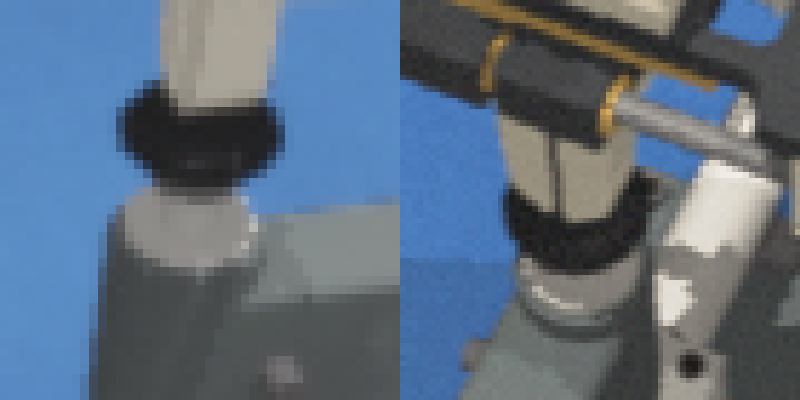

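Emit:
jog_arm(
  linear=[
    [0,0,-5],
    [0,0,-10],
    [0,0,-10],
    [0,0,-10],
    [0,0,-5],
    [0,0,0],
    [0,0,0],
    [0,0,0],
  ],
  twist=[0,0,0,0,0,0,0,0],
  hand=[0,0,0,0,0,0,0,0],
)

```text
t: 21.4
position: [0.5468, 0.2075, 0.2553]
ee_rot: [-2.029, -2.397, 0.001]
contact_force: [-0.8, 0.5, 0.0]
opening: 0.0002
```

Run:
```python
from h import *
o=np.array([.5536,.1692,0]); y=np.radians(9.5); d=np.array([-np.sin(y),np.cos(y),0]); e=np.array([np.cos(y),np.sin(y),0])
ims=[]
for n in ('scene','side'):
    c=cap(n); P=cloud(c); ob=c['obs']; R=Ro.from_rotvec(ob['ee_rot']).as_matrix()
    q=(P-ob['position'])@R; 
    light=c['pixels'].max(2)>90
    k=light&(abs(q[...,0])<.02)&(abs(q[...,1])<.04)&(q[...,2]>-.07)&(q[...,2]<.02)
    print(n,ob['position'],k.sum(),np.percentile(q[k],[0,1,5,50,95,99,100],axis=0).round(4))
    g=P-o;a=g@d; l=g@e; h=g[...,2]
    k=(c['pixels'].max(2)<60)&(a>0)&(a<.08)&(abs(l)<.035)&(h>.2)&(h<.24)
    print(' knob a',np.percentile(a[k],[1,99]),'l',np.percentile(l[k],[1,99]),'h',h[k].max())
    im=c['pixels'][115:185,380:450] if n=='scene' else c['pixels'][225:305,250:330]
    ims.append(cv2.resize(im,(400,400),interpolation=0))
cv2.imwrite('pics/k16.png',np.hstack(ims)[:,:,::-1])
```

```text
scene [0.54680395 0.20747654 0.25529861] 218 [[-0.0115 -0.017  -0.0696]
 [-0.0114 -0.0137 -0.0689]
 [-0.0109 -0.0113 -0.0652]
 [-0.0088  0.0121 -0.0456]
 [ 0.0059  0.0178 -0.0257]
 [ 0.0074  0.019  -0.0221]
 [ 0.0081  0.0197 -0.0199]]
 knob a [0.01795842 0.05100193] l [-0.01049541  0.02212386] h 0.2357329993899738
side [0.54682334 0.20751974 0.25533885] 334 [[-0.007  -0.0197 -0.0685]
 [-0.005  -0.0192 -0.0658]
 [-0.001  -0.0187 -0.061 ]
 [ 0.0105 -0.0068 -0.0438]
 [ 0.0115  0.011  -0.0232]
 [ 0.0118  0.0126 -0.02  ]
 [ 0.0123  0.0142 -0.019 ]]
 knob a [0.02560238 0.05950944] l [-0.02127041  0.01461831] h 0.2339977242607518
```

View pics/k16.png

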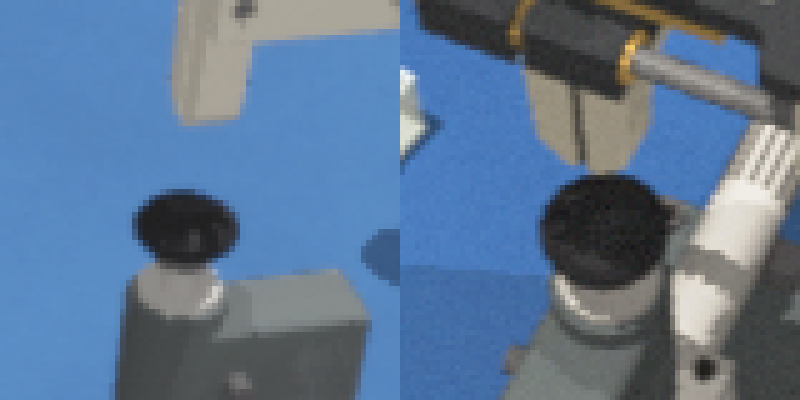

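The visible fingertips sit 19 mm above the nominal TCP, so the earlier descent stopped just short of the knob, which explains why there was no force. I'll press deeper.

Emit:
jog_arm(
  linear=[
    [0,0,8],
    [0,0,12],
    [0,0,12],
    [0,0,7],
    [0,0,3],
    [0,0,2],
    [0,0,2],
    [0,0,0],
  ],
  twist=[0,0,0,0,0,0,0,0],
  hand=[0,0,0,0,0,0,0,0],
)

```text
t: 22.5
position: [0.5468, 0.2075, 0.21]
ee_rot: [-2.03, -2.398, 0.0]
contact_force: [-1.9, -0.5, 3.6]
opening: 0.0006
```

Emit:
jog_arm(
  linear=[
    [0,0,2],
    [0,0,2],
    [0,0,2],
    [0,0,2],
    [0,0,0],
    [0,0,0],
    [0,0,0],
    [0,0,0],
  ],
  twist=[0,0,0,0,0,0,0,0],
  hand=[0,0,0,0,0,0,0,0],
)

```text
t: 23.5
position: [0.547, 0.2076, 0.2029]
ee_rot: [2.03, 2.398, 0.001]
contact_force: [-4.2, -1.8, 8.6]
opening: 0.0007
```

Emit:
jog_arm(
  linear=[
    [0,0,2],
    [0,0,2],
    [0,0,2],
    [0,0,2],
    [0,0,0],
    [0,0,0],
    [0,0,0],
    [0,0,0],
  ],
  twist=[0,0,0,0,0,0,0,0],
  hand=[0,0,0,0,0,0,0,0],
)

```text
t: 24.5
position: [0.5471, 0.2076, 0.1967]
ee_rot: [2.029, 2.397, 0.002]
contact_force: [-5.6, -2.2, 16.3]
opening: 0.0002
```

Emit:
jog_arm(
  linear=[
    [0,0,2],
    [0,0,2],
    [0,0,1],
    [0,0,0],
    [0,0,0],
    [0,0,0],
    [0,0,0],
    [0,0,0],
  ],
  twist=[0,0,0,0,0,0,0,0],
  hand=[0,0,0,0,0,0,0,0],
)

```text
t: 25.5
position: [0.5472, 0.2077, 0.1965]
ee_rot: [2.029, 2.396, 0.006]
contact_force: [-12.4, -5.2, 36.9]
opening: 0.0006
```

Hard stop reached: z stalled at .1966 while the force rose from 16 to 37 N. Now I release and retract.

Emit:
jog_arm(
  linear=[
    [0,0,-5],
    [0,0,-5],
    [0,0,-6],
    [0,0,-8],
    [0,0,-15],
    [0,0,-25],
    [0,0,-25],
    [0,0,-10],
  ],
  twist=[0,0,0,0,0,0,0,0],
  hand=[0,0,0,0,0,0,0,0],
)

```text
t: 26.5
position: [0.5483, 0.2081, 0.2895]
ee_rot: [2.029, 2.397, 0.006]
contact_force: [0.1, 0.3, -0.2]
opening: 0.0006
```

Emit:
jog_arm(
  linear=[
    [-20,0,-10],
    [-30,0,0],
    [-30,0,0],
    [-20,0,0],
    [0,0,0],
    [0,0,0],
    [0,0,0],
    [0,0,0],
  ],
  twist=[0,0,0,0,0,0,0,0],
  hand=[0,0,0,0,0,0,0,0],
)

```text
t: 27.5
position: [0.5633, 0.1101, 0.2977]
ee_rot: [-2.027, -2.399, -0.0]
contact_force: [-0.7, -0.5, 0.2]
opening: 0.0008
```

```bash
python3 seat.py p17.png
python3 - <<'E'
from h import *
save(pickle.load(open('scene.pkl','rb')),'s17.png'); o=status.get_obs(); print(o['position'],o['contact_force'])
c=cap('wrist'); save(c,'w17.png')
E
```

```text
scene knob 176 0.017589763229019378 0.05544991947296162 -0.016668022201966334 0.02116057320796947 0.23544674571700214
 shaft -y end a -0.1412 620 top 0.08615768333903061 lat mid 0.003804632150009264
side knob 462 0.02176582417378089 0.061011105050568976 -0.02270791612389642 0.01715600907056243 0.2347478248587894
 shaft -y end a -0.1384 806 top 0.08434588042508491 lat mid -0.0021785280781342065
[0.56343422 0.109637   0.29773195] [-0.59166376 -0.31661298  0.24724321]
```

View pics/p17.png

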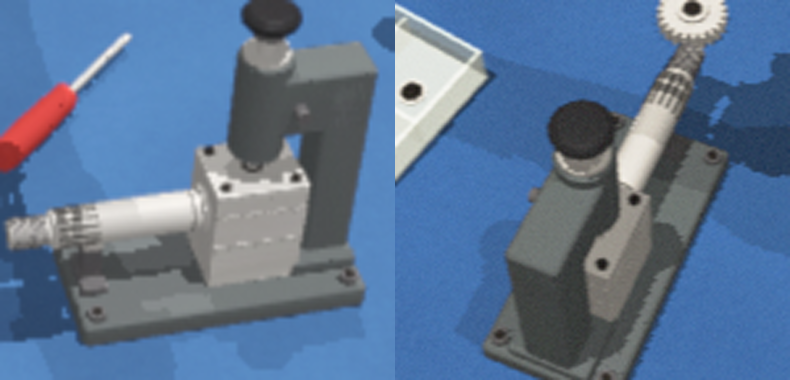

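View pics/s17.png

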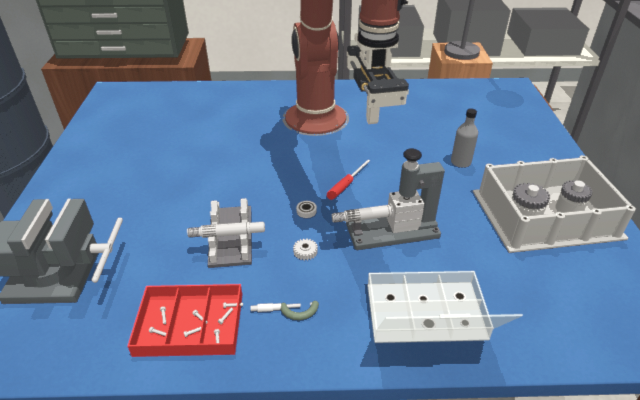

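View pics/w17.png

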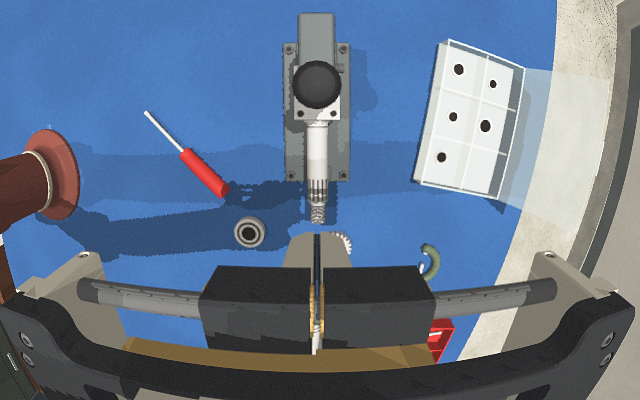

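The shaft sits in the jig with its shoulder at the bush, at about (395,208) in the scene view. The knob is back up at (412,155). The thick shaft (228,230) and the micrometer (285,309) have not moved. Handing in.

```bash
python3 -c "
from h import *
print(workorder.job_done()); print(status.get_obs()['t'])"
```

```text
the job is handed in; nothing more can be done
None
the job is handed in; nothing more can be done
```

The slim shaft is home in the jig bush, its spigot has been punched, and the plunger is back up. I handed the job in at about 28 s.

- **Insertion:** Pushing from about 7 N to 12 N gave no further movement. After the press the threaded end measured −141 mm in one camera and −138 mm in the other, against −140 mm expected. I took that as shoulder against the bush face.
- **Punch:** I pressed with shut fingers through the take-up and the punch spring. At the bottom the height held at 0.1966 m while the force rose from 16 to 37 N. The knob then came back to about 235 mm, its up height within camera error. I did not look for the spot mark itself, as it is hidden in the bush.
- **Other items:** The thick shaft and the micrometer look unmoved in the last scene picture, and the arm is clear of everything.

**Two readings disagreed with what I expected:**
- The fingertips showed about 19 mm short of the nominal TCP. My first press therefore stopped just above the knob with no force, and I repeated it deeper.
- The gripper read about 25 mm open on the 28 mm shaft body. The grip held, and the shaft stayed level and aligned until it was seated.

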